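Level the two stop collars of a cake slicer

ROBOT

A 6-joint arm with a two-finger parallel gripper is mounted at the origin on a cart in front of the work surface, level with it; the furniture and walls round the work are solid. World frame = base frame: x ahead of the robot, y to its left, z up, the work surface at z = 0. Lengths are in m, angles in rad, forces in N, time in s.
With the tool pointing down it reaches from about 0.35 to 0.725 m from the base axis. Payload 4.3 kg.
Tool frame: the origin (TCP) lies on the centre line of the jaws, within the pads' length; the fingertips stand 19 mm ahead of it and the grasp point (between the pads) is the TCP; z points along the fingers, y is the line along which they close (so a half turn about z gives the same grasp; the last joint's range is limited). The gripper opens to 85 mm and grips with 20 to 120 N. Pads are 22 mm wide; open, the fingers measure 114 mm over their backs; the gripper's body (76 mm by 85 mm) begins 54 mm behind the grasp point. The pads swing forward as they close: fully open they stand 13 mm farther back than shut.
Start: joints at [1.181, 0.377, 0.081, 1.274, 0, 1.46], TCP at [0.159, 0.553, 0.25] pointing down, gripper open.
Joint ranges: [-2.72, 2.72], [-0.84, 1.66], [-1.02, 1.22], [-1.77, 2.12], [-1.37, 1.28], [-3.14, 3.14]. Speed limits (rad/s): [2.57, 2.57, 3.14, 3.14, 3.14, 3.14].

INTERFACE

Orientations are given as [roll, pitch, yaw] about the fixed x, y, z axes, in that order (R = Rz(yaw) Ry(pitch) Rx(roll)).
In Python, from rig import bot gives the robot as it stands. The module is installed in compiled form; this text tells all that it offers.
- The arm moves only by the tool play_rows, never from a script. Its argument "rows" is a list that holds one entry, the list of rows, each a list of 7 numbers: the turn, a rotation vector about the tool's x, y, z in degrees, then the shift along the tool's x, y, z in m, then the finger opening in m, from 0 to 0.0854. A call has exactly 5 rows; each row is the pose to reach, as a shift and turn from the pose commanded when the call began, along the tool's axes at that moment; what a row does not reach only later rows make up. A row lasts 1/10 s, in which the tool goes at most 50 mm and 8.59 degrees, less where a joint would pass 70% of its speed; a pose out of reach is approached as far as the arm can. A call with a gripper value outside its range is refused whole. The fingers move at their own pace and stop on an object; the grip force is fixed at half the most. Time passes only in rows, so rows that repeat a pose let the fingers close, or fill a call up. It gives the time, the measured TCP pose, the force, the opening and the grip force at its end, in the units of the state.
- bot.get_state(): the state, without advancing time (a new reading comes with each control period).
- bot.grab_frame(name): name is "scene" or "top"; returns the picture (480x640x3 uint8, red, green, blue); there is no depth.
- bot.camera_model(name): a dict with "fov_y" (degrees; the focal length in pixels is half the picture's height over the tangent of half this angle, whatever the lens; pixels are square), "cx", "cy" (the principal point, pixels), "rvec" (rotation vector, rad) and "tvec" (3), from world to camera coordinates, as OpenCV has them. Camera axes: x right, y down, z forward; pixel columns grow to the right and rows downward; lengths in m; the calibration is good to about 2 mm. A picture is of the moment at which its call begins. camera_model takes no time and is no camera call.
- bot.job_done(): hands the job in; it is judged then, once.
The state is a dict: "clock": time; "q": joint angles; "joint_vel": joint speeds; "tau": joint torques, N m; "tcp_pos": TCP position; "tcp_rot": TCP orientation; "force": force on the tool from outside, world axes, zero at the start; "ft_torque": the same for the moment, N m; "finger_gap": opening from 0.0 (shut) to 1.0 (fully open); "grasp_force": force on a finger pad.
Only numpy, scipy, OpenCV 4.12 (cv2) and the standard library are available. Lean on these libraries where they do the work, as an engineer would, in place of code of your own. Each camera call takes 0.05 s, during which the arm holds its last target. There are 200 camera calls.

TASK

The cake slicer's blade will rest on the collars of its two spiral posts, so both must stand equally high. Screw the low orange collar up its rod until its top is level with the top of the black collar, then let go; leave the black collar as it is.

Things in the scene. Friction and masses are not known exactly. Their poses are not given: they have to be found in the camera images.
- orange_post: Fixed steel post: dark round foot of 80 mm diameter and 20 mm height on the worktop, upright 18 mm rod with steep spiral ridges, its top end 118 mm above the worktop. It carries the orange collar. Origin: centre of the foot's underside; z up along the rod. Its place differs: left or right of the chopping board.
- orange_top (a point): Centre of the flat top of the orange collar, on the rod's axis; rises and sinks with it. Knurled collar, 50 mm in diameter, 28 mm tall, a white index line on top. No more than 36 mm of rod stands above its top. It stays where it is let go, by friction; turning it takes about 0.15 N m. Take it by the knurled side, in the upper half.
- black_top (a point): Centre of the flat top of the black collar, on the rod's axis of a second, equal post; collar of the same form and size. This is the height to match, 10 to 30 mm above the orange top at the start.
- orange_collar (a joint): Turn of the orange collar, rad; grows counterclockwise seen from above, and the collar then rises 20 mm per rad (126 mm a turn): the whole job is 0.5 to 1.5 rad, in one grasp, and the grip must rise along with the collar. Stops at -0.2 and 1.7; at 0 its top is 86 mm above the worktop.

How it is judged:
By the outcome, as a careful person would: the job done as asked, in the order asked, and still so for the second after the job is handed in, with the robot touching nothing.
It also fails if it takes over 32 s, if anything falls off the work surface, if the arm or the gripper's body presses on something with over 40 N, if the wrist force passes 120 N, or if a joint passes its speed limit or range.

## Working session

There is one attempt and no reset: what is moved stays moved. The work goes in short steps, Python scripts to look and compute and a tool call to move; the robot and the scene stay as the last step left them, time stands still between calls to the robot, and variables do not carry over. Pictures are saved under pics/ and viewed, at most 10 in all, crops included, and the job is handed in when it is done.

Besides the shell and the picture viewer there is one more tool, called after "Request:" by a JSON object that holds its "fn" and its "kwargs", one argument or row to a line. play_rows: Moves the arm, as the interface text tells. Its arguments: {"type":"object","properties":{"rows":{"type":"array","items":{"type":"array","items":{"type":"array","items":{"type":"number"}}}}},"required":["rows"]}

```bash
mkdir -p pics; ls; python3 - <<'E'
from rig import bot
import cv2
for n in("scene","top"):
    m=bot.camera_model(n); print(n,m)
    cv2.imwrite(f"pics/{n}0.png",bot.grab_frame(n)[:,:,::-1])
print(bot.get_state())
E
```

```text
pics
scene {'fov_y': 42.40378531294462, 'cx': 322.5122663505418, 'cy': 240.48908751602355, 'rvec': array([ 2.26613035, -0.93268447,  0.33636807]), 'tvec': array([-0.3283051 ,  0.31649945,  1.03004519])}
top {'fov_y': 45.12157206418695, 'cx': 309.21207784585937, 'cy': 230.841761444269, 'rvec': array([ 2.17337479, -2.15591532,  0.12342126]), 'tvec': array([-0.01143328,  0.49343769,  1.1005154 ])}
{'clock': 0.1, 'q': array([1.18070784e+00, 3.78021093e-01, 7.97705744e-02, 1.27440710e+00,
       6.75715237e-06, 1.46049755e+00]), 'joint_vel': array([ 0.00133474, -0.00080458,  0.00459581, -0.00021329,  0.00063921,
        0.00060425]), 'tau': array([ 1.18611100e-03, -4.64694178e+01,  2.70581996e+01,  1.19434184e-02,
       -2.17371125e-04,  1.80220826e-05]), 'tcp_pos': array([0.1585685 , 0.55212859, 0.24944082]), 'tcp_rot': array([-3.13974342e+00, -2.11598165e-04,  2.86180274e+00]), 'force': array([-0.6308516 , -0.05149497,  0.84037086]), 'ft_torque': array([-0.01716266, -0.00179153, -0.01502205]), 'grasp_force': 0.0, 'finger_gap': 1.0034250745637296}
```

View pics/scene0.png

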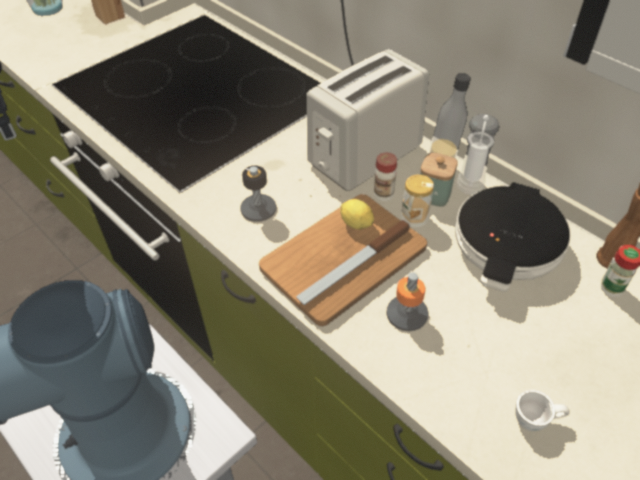

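View pics/top0.png

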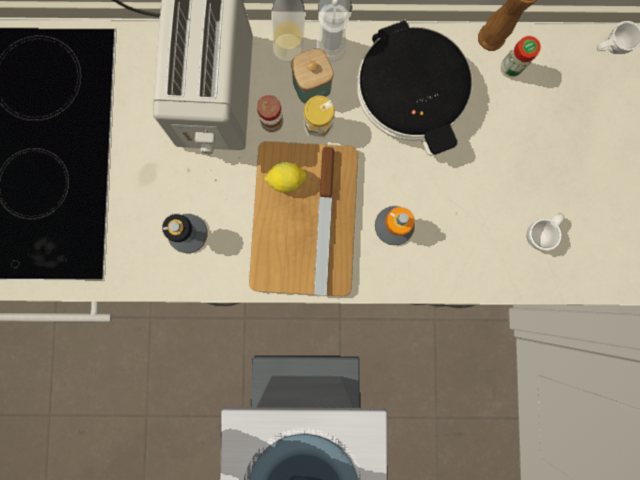

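```bash
cat > h.py <<'E'
import numpy as np,cv2
from rig import bot
def cam(n):
    m=bot.camera_model(n); f=240/np.tan(np.radians(m['fov_y']/2))
    K=np.array([[f,0,m['cx']],[0,f,m['cy']],[0,0,1]]); R=cv2.Rodrigues(m['rvec'])[0]
    return K,R,np.asarray(m['tvec'])
def proj(n,P):
    K,R,t=cam(n); p=(np.atleast_2d(P)@R.T+t)@K.T; return p[:,:2]/p[:,2:]
def ray(n,uv):
    K,R,t=cam(n); c=-R.T@t; d=R.T@np.linalg.inv(K)@np.r_[uv,1]; return c,d/np.linalg.norm(d)
def onz(n,uv,z):
    c,d=ray(n,uv); return c+d*(z-c[2])/d[2]
def tri(uvs):
    A=np.zeros((3,3));b=np.zeros(3)
    for n,uv in uvs.items():
        c,d=ray(n,uv);M=np.eye(3)-np.outer(d,d);A+=M;b+=M@c
    return np.linalg.solve(A,b)
E
python3 - <<'E'
from h import *
S=cv2.imread('pics/scene0.png');T=cv2.imread('pics/top0.png')
print(proj('top',[.159,.553,.25]),proj('scene',[.159,.553,.25]))
c=[cv2.resize(I[y:y+60,x:x+80],None,fx=5,fy=5,interpolation=cv2.INTER_CUBIC) for I,x,y in((S,220,160),(S,370,270),(T,145,200),(T,360,195))]
cv2.imwrite('pics/c0.png',np.vstack([np.hstack(c[:2]),np.hstack(c[2:])]))
E
```

```text
[[-64.73849972 432.25189095]] [[  4.54563822 121.40683089]]
```

View pics/c0.png

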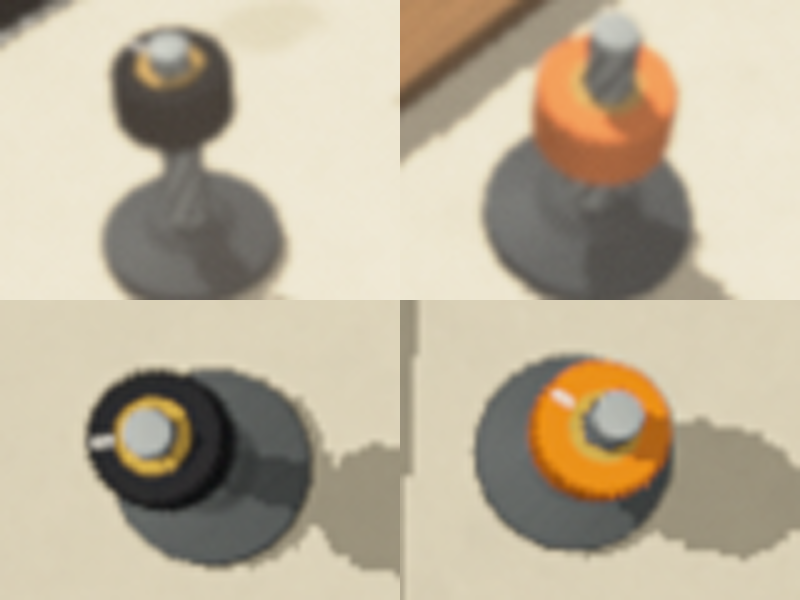

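Both tops show clearly. The orange post is right of the board, with its collar at scene (412,290) and top (401,220). The black post is left, at scene (254,178) and top (177,228). Next I triangulate the axes and collar heights.

```bash
cat >> h.py <<'E'
def mask(I,box,kind,s=4):
    x,y,w,hh=box; c=cv2.resize(I[y:y+hh,x:x+w],None,fx=s,fy=s,interpolation=cv2.INTER_CUBIC)
    H=cv2.cvtColor(c,cv2.COLOR_BGR2HSV)
    if kind=='o': m=cv2.inRange(H,(3,115,110),(19,255,255))
    else: m=cv2.inRange(H,(0,0,0),(180,255,kind))
    m=cv2.morphologyEx(m,cv2.MORPH_OPEN,np.ones((7,7)))
    cs=cv2.findContours(m,cv2.RETR_EXTERNAL,cv2.CHAIN_APPROX_NONE)[0]
    k=max(cs,key=cv2.contourArea)[:,0,:].astype(float)
    return c,m,(k+.5)/s-.5+[x,y]
def cyl(n,uv,a,r,far):
    c,d=ray(n,uv); e=c[:2]-a; A=d[:2]@d[:2];B=e@d[:2];C=e@e-r*r;D=B*B-A*C
    if D<0: return np.nan
    return c[2]+d[2]*(-B+(1 if far else -1)*np.sqrt(D))/A
def heights(n,k,a,r=.025):
    """top and bottom height of collar from contour k, axis xy a"""
    c=ray(n,[0,0])[0]; p0,p1=proj(n,[[*a,.08],[*a,.1]]); up=(p1-p0)/np.linalg.norm(p1-p0); sd=np.array([-up[1],up[0]])
    W=np.ptp(k@sd)/2; mid=(k@sd).max()-W; s=((k@sd)-mid)/W; v=k@up
    hi=(abs(s)<.75)&(abs(s)>.25)&(v>np.median(v)); lo=(abs(s)<.6)&(v<np.median(v))
    t=[cyl(n,q,a,r,True) for q in k[hi]]; b=[cyl(n,q,a,r,False) for q in k[lo]]
    axs=p0@sd-mid
    return np.nanmedian(t),np.nanstd(t),np.nanmedian(b),np.nanstd(b),W,axs
E
python3 - <<'E'
from h import *
S=cv2.imread('pics/scene0.png');T=cv2.imread('pics/top0.png')
ax={}
for nm,s,t in(('black',(253.6,167.6),(174.2,226.2)),('orange',(412.6,275.6),(402.6,218.2))):
    P=tri({'scene':s,'top':t}); print(nm,P,onz('scene',s,.118),onz('top',t,.118)); ax[nm]=P[:2]
out=[]
for nm,bs,bt,k in(('black',(225,155,45,38),(155,205,45,42),(50)),('orange',(385,265,50,50),(375,200,50,45),'o')):
  for n,I,b in(('scene',S,bs),('top',T,bt)):
    kk=(80 if n=='scene' else 48) if k!='o' else k
    c,m,q=mask(I,b,kk)
    if n=='scene':print(nm,np.round(heights(n,q,ax[nm]),4))
    e=cv2.fitEllipse(cv2.convexHull(q.astype(np.float32)));print(nm,n,'ellipse',np.round(e[0],2),np.round(e[1],2),onz(n,e[0],.09))
    cv2.drawContours(c,cv2.findContours(m,0,1)[0],-1,(0,255,0),1); out.append(cv2.resize(c,(400,300)))
cv2.imwrite('pics/m0.png',np.vstack([np.hstack(out[:2]),np.hstack(out[2:])]))
E
```

```text
black [0.49034753 0.23295288 0.12354458] [0.49517177 0.23697277 0.118     ] [0.48975617 0.23525364 0.118     ]
orange [ 0.50897939 -0.17654588  0.11709992] [ 0.50976946 -0.17783624  0.118     ] [ 0.50764076 -0.1753005   0.118     ]
black [ 7.60000e-02  4.50000e-03  8.85000e-02  7.50000e-03  1.06055e+01
 -5.75000e-02]
black scene ellipse [254.22 178.81] [20.55 21.74] [0.49171324 0.23498796 0.09      ]
black top ellipse [177.4  228.02] [26.84 29.19] [0.48974403 0.23578387 0.09      ]
orange [ 7.15000e-02  1.22000e-02  6.12000e-02  2.10000e-02  1.39132e+01
 -1.05840e+00]
orange scene ellipse [410.25 291.06] [28.98 31.02] [ 0.49875776 -0.18521639  0.09      ]
orange top ellipse [399.5  220.87] [28.49 28.94] [ 0.50641595 -0.17412079  0.09      ]
```

View pics/m0.png

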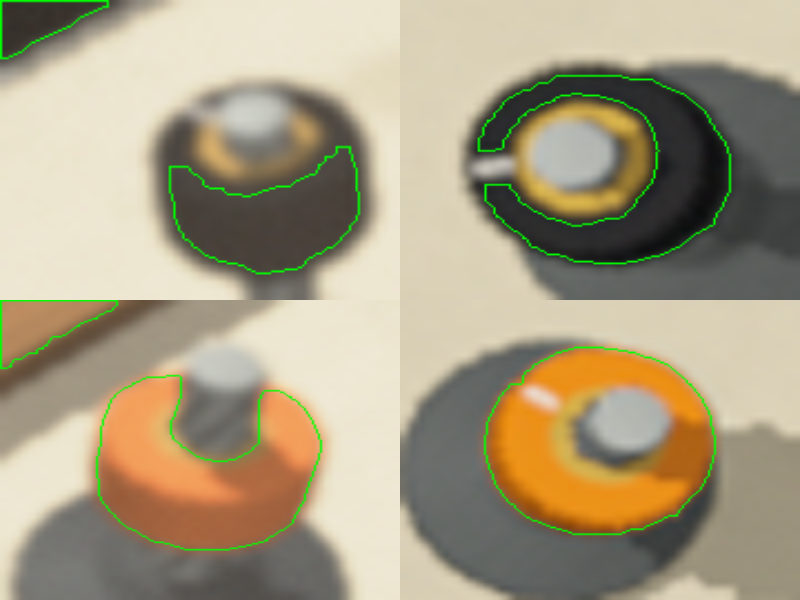

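```bash
cat >> h.py <<'E'
from scipy.optimize import least_squares
def contour(I,box,fn,s=4):
    x,y,w,hh=box; c=cv2.resize(I[y:y+hh,x:x+w],None,fx=s,fy=s,interpolation=cv2.INTER_CUBIC)
    m=cv2.morphologyEx(fn(c.astype(int)).astype(np.uint8)*255,cv2.MORPH_OPEN,np.ones((5,5)))
    k=max(cv2.findContours(m,0,1)[0],key=cv2.contourArea)
    cv2.drawContours(c,[k],-1,(0,255,0),1)
    return c,(k[:,0,:]+.5)/s-.5+[x,y]
dark=lambda c:c[:,:,2]<145
orange=lambda c:(c[:,:,2]-c[:,:,0]>80)
def arcs(n,k,a):
    """heights from the far top rim and the near bottom rim, r=25"""
    p0,p1=proj(n,[[*a,.08],[*a,.1]]); up=(p1-p0)/np.linalg.norm(p1-p0); sd=np.array([-up[1],up[0]])
    W=25/50*np.linalg.norm(np.diff(proj(n,[[*a,.09],[a[0]-.05*np.sin(0),a[1]+.05,.09]]),axis=0))
    s=(k-p0)@sd/13; v=(k-p0)@up; T=[];B=[]
    for lo in np.arange(-.75,.75,.05):
        i=(s>=lo)&(s<lo+.05)
        if i.sum()==0: continue
        kk=k[i];vv=v[i]
        if abs(lo+.025)>.42: T.append(cyl(n,kk[vv.argmax()],a,.025,True))
        B.append(cyl(n,kk[vv.argmin()],a,.025,False))
    return T,B
def footc(n,k,sel,z=0,r=.04):
    P=np.array([onz(n,q,z)[:2] for q in k]); P=P[sel(P)]
    f=least_squares(lambda c:np.hypot(*(P-c).T)-r,P.mean(0)+[.02,0],loss='soft_l1',f_scale=.001)
    return f.x,np.sqrt(np.mean(f.fun**2)),len(P)
E
cat > meas.py <<'E'
import sys
from h import *
def run(S,tag):
    out=[]
    for nm,bf,bc,fn,a0 in(('black',(232,160,50,64),(235,162,40,31),dark,(.491,.235)),('orange',(380,268,55,62),(390,270,40,42),orange,(.508,-.176))):
        c,k=contour(S,bf,dark if nm=='black' else (lambda c:(c[:,:,2]<145)|(c[:,:,2]-c[:,:,0]>80))); out.append(cv2.resize(c,(350,300)))
        C=ray('scene',[0,0])[0][:2]; d=(C-a0)/np.linalg.norm(C-a0)
        # near (camera side) arc of the foot, not the shadow side
        f,e,nn=footc('scene',k,lambda P:((P-a0)@d>.008)&((P-a0)@np.array([d[1],-d[0]])*SIDE<.012)); print(nm,'foot',f,e,nn)
        c,k=contour(S,bc,fn); out.append(cv2.resize(c,(350,300)))
        for a in(f,np.array(a0)):
            T,B=arcs('scene',k,a); print(nm,a,'top',np.nanmedian(T).round(4),np.nanstd(T).round(4),'bot',np.nanmedian(B).round(4),np.nanstd(B).round(4))
    cv2.imwrite(tag,np.vstack([np.hstack(out[:2]),np.hstack(out[2:])]))
SIDE=1
if __name__=='__main__': run(cv2.imread('pics/scene0.png'),'pics/m1.png')
E
python3 meas.py; python3 -c "
from h import *
print(ray('scene',[0,0])[0],ray('top',[0,0])[0])"
```

```text
black foot [0.49234734 0.23576091] 0.00021602455496507202 103
black [0.49234734 0.23576091] top 0.1027 0.0061 bot 0.0817 0.0045
black [0.491 0.235] top 0.104 0.0058 bot 0.0829 0.0045
orange foot [ 0.51373935 -0.17731072] 0.001348802010681542 127
orange [ 0.51373935 -0.17731072] top 0.0791 0.0024 bot 0.057 0.0011
orange [ 0.508 -0.176] top 0.0839 0.0141 bot 0.0627 0.0027
[-0.06701234 -0.55225419  0.97952738] [ 0.36742243 -0.0057981   1.14878752]
```

View pics/m1.png

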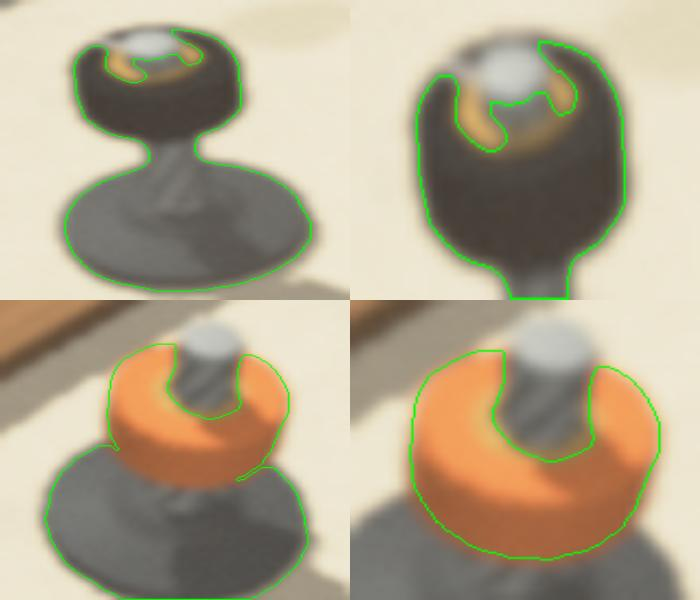

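The contours sit well. Two faults remain: the orange foot is cut off at the crop's lower edge, and the index line and rod contaminate the black arcs. I'll refine these.

```bash
sed -i 's/(380,268,55,62)/(375,268,62,68)/; s/lambda c:(c\[:,:,2\]<145)|(c\[:,:,2\]-c\[:,:,0\]>80)/lambda c:(c[:,:,2]<145)|(c[:,:,2]-c[:,:,0]>70)/' meas.py
sed -i 's/^orange=.*/orange=lambda c:(c[:,:,2]-c[:,:,0]>50)/; s/s=(k-p0)@sd\/13/s=(k-p0)@sd\/W/; s/    W=25.*/    W=.025*cam(n)[0][0,0]\/(cam(n)[1][2]@np.r_[a,.09]+cam(n)[2][2])/
s/if abs(lo+.025)>.42: T.append(\(.*\))$/if .38<abs(lo+.025)<.72: T.append(\1); B.append(cyl(n,kk[vv.argmin()],a,.025,False))/; /^        B.append/d' h.py
sed -i "s/print(nm,a,'top'.*/print(nm,a,(np.array(T)*1e3).round(1),(np.array(B)*1e3).round(1))/" meas.py
python3 meas.py
```

```text
black foot [0.49234734 0.23576091] 0.00021602455496507202 103
black [0.49234734 0.23576091] [101.9 100.9 100.   97.5  80.4  78.  103.7 103.2 103.8 103.5 103.9 103.3] [82.8 82.6 82.7 82.4 82.2 82.5 82.  82.1 82.4 82.2 82.  82.4]
black [0.491 0.235] [103.1 102.1 101.3 100.5  96.7  79.3 104.9 104.6 104.9 104.8 105.3 105.5] [84.8 84.2 84.  83.9 84.2 83.9 82.7 83.1 83.  83.1 82.9 83. ]Traceback (most recent call last):
  File "meas.py", line 15, in <module>
    if __name__=='__main__': run(cv2.imread('pics/scene0.png'),'pics/m1.png')
                             ~~~^^^^^^^^^^^^^^^^^^^^^^^^^^^^^^^^^^^^^^^^^^^^^
  File "meas.py", line 9, in run
    f,e,nn=footc('scene',k,lambda P:((P-a0)@d>.008)&((P-a0)@np.array([d[1],-d[0]])*SIDE<.012)); print(nm,'foot',f,e,nn)
           ~~~~~^^^^^^^^^^^^^^^^^^^^^^^^^^^^^^^^^^^^^^^^^^^^^^^^^^^^^^^^^^^^^^^^^^^^^^^^^^^^^^
  File "h.py", line 60, in footc
    P=np.array([onz(n,q,z)[:2] for q in k]); P=P[sel(P)]
                ~~~^^^^^^^
  File "h.py", line 12, in onz
    c,d=ray(n,uv); return c+d*(z-c[2])/d[2]
        ~~~^^^^^^
  File "h.py", line 10, in ray
    K,R,t=cam(n); c=-R.T@t; d=R.T@np.linalg.inv(K)@np.r_[uv,1]; return c,d/np.linalg.norm(d)
          ~~~^^^
  File "h.py", line 4, in cam
    m=bot.camera_model(n); f=240/np.tan(np.radians(m['fov_y']/2))
ValueError: time passes only in moves, steps and waits
```

```bash
sed -i 's/^def cam(n)/from functools import lru_cache\n@lru_cache(None)\ndef cam(n)/' h.py
python3 meas.py
```

```text
black foot [0.49234734 0.23576091] 0.00021602455496507202 103
black [0.49234734 0.23576091] [101.9 100.9 100.   97.5  80.4  78.  103.7 103.2 103.8 103.5 103.9 103.3] [82.8 82.6 82.7 82.4 82.2 82.5 82.  82.1 82.4 82.2 82.  82.4]
black [0.491 0.235] [103.1 102.1 101.3 100.5  96.7  79.3 104.9 104.6 104.9 104.8 105.3 105.5] [84.8 84.2 84.  83.9 84.2 83.9 82.7 83.1 83.  83.1 82.9 83. ]
orange foot [ 0.51108325 -0.17787118] 0.0002913252670438338 127
orange [ 0.51108325 -0.17787118] [87.4 87.2 87.1 87.2 86.6 85.7 84.3 85.1 85.3 85.4 85.2 85.7] [58.  57.9 57.8 58.1 58.1 58.  58.7 59.  58.4 58.5 58.4 58.9]
orange [ 0.508 -0.176] [85.6 85.3 86.1 86.9 87.1 87.4 77.9 85.7 87.7 89.2 89.7 90.2] [65.6 64.8 63.9 63.3 62.8 62.7 58.2 58.5 58.1 58.2 58.1 57.9]
```

```bash
python3 - <<'E'
from h import *
S=cv2.imread('pics/scene0.png')
def go(nm,box,fns,a,side):
    for th,fn in fns:
        c,k=contour(S,box,fn); T,B=arcs('scene',k,np.array(a)); T=np.array(T);B=np.array(B)
        y=k[(k[:,1]>box[1]+12)&(k[:,1]<box[1]+20)]
        print(nm,th,'top',np.nanmedian(T[side]*1e3).round(1),'bot',np.nanmedian(B*1e3).round(1),'avg',((np.nanmedian(T[side])+np.nanmedian(B)+.028)*500).round(1),'width',np.ptp(y[:,0]).round(2),'midx',(y[:,0].min()+y[:,0].max())/2)
go('black',(235,158,40,35),[(t,(lambda t:lambda c:c[:,:,2]<t)(t)) for t in(110,130,150,170,190,205)],[.4923,.2358],slice(6,12))
go('orange',(390,268,40,42),[(t,(lambda t:lambda c:c[:,:,2]-c[:,:,0]>t)(t)) for t in(40,50,60,80,100)],[.5111,-.1779],slice(0,12))
for a in([.4923,.2358],[.5111,-.1779]):
    K,R,t=cam('scene'); p=np.r_[a,.09]; c=R@p+t; print('expected width',.05*K[0,0]/c[2], 'axis px',proj('scene',[[*a,.076],[*a,.09],[*a,.118]]).round(2).tolist())
print('col black', S[160:200,254].astype(int)[:,2]); print('col orange',(S[272:312,405].astype(int)[:,2]-S[272:312,405,0]))
E
```

```text
black 110 top 101.7 bot 84.0 avg 106.9 width 22.75 midx 254.0
black 130 top 102.9 bot 83.1 avg 107.0 width 23.25 midx 254.0
black 150 top 103.6 bot 82.0 avg 106.8 width 23.75 midx 254.0
black 170 top 104.7 bot 81.1 avg 106.9 width 24.25 midx 254.0
black 190 top 105.7 bot 80.3 avg 107.0 width 25.0 midx 253.875
black 205 top 106.4 bot 79.4 avg 106.9 width 25.5 midx 253.875
orange 40 top 87.5 bot 57.4 avg 86.4 width 30.75 midx 410.75
orange 50 top 85.7 bot 58.3 avg 86.0 width 29.75 midx 410.75
orange 60 top 84.3 bot 59.3 avg 85.8 width 29.25 midx 410.75
orange 80 top 83.0 bot 61.4 avg 86.2 width 28.25 midx 410.75
orange 100 top 81.8 bot 77.3 avg 93.6 width 27.5 midx 410.875
expected width 23.813008268661832 axis px [[254.81, 183.35], [254.18, 178.49], [252.91, 168.54]]
expected width 27.85094862875587 axis px [[410.82, 289.49], [411.57, 284.82], [413.12, 275.2]]
col black [237 237 237 236 225 185 161 185 199 200 196 179 145 122 117 125 131 111
  87  79  77  73  72  72  72  72  71  73  74  77  87 101 111 115 118 121
 121 121 116 113]
col orange [ 29  30  33  43  63 100 135 149 151 149 141 132 122 115 113 115 121 130
 139 146 151 151 152 153 148 132 113 103 100 100  99 100  96  73  35  12
   9   7   6   5]
```

Request:
{"fn": "play_rows", "kwargs": {
  "rows": [
    [[0,0,0,-0.039,-0.031,0,0.085],[0,0,0,-0.078,-0.062,0,0.085],[0,0,0,-0.117,-0.093,0,0.085],[0,0,0,-0.156,-0.124,0,0.085],[0,0,0,-0.195,-0.155,0,0.085]]
  ]
}}

```text
clock: 0.6
tcp_pos: [0.3039, 0.348, 0.25]
tcp_rot: [-3.141, -0.0, 2.862]
force: [0.7, 0.4, 0.5]
finger_gap: 0.995
grasp_force: 0.0
```

Request:
{"fn": "play_rows", "kwargs": {
  "rows": [
    [[0,0,0,-0.039,-0.03,0,0.085],[0,0,0,-0.078,-0.06,0,0.085],[0,0,0,-0.117,-0.09,0,0.085],[0,0,0,-0.156,-0.121,0,0.085],[0,0,0,-0.175,-0.16,0,0.085]]
  ]
}}

```text
clock: 1.1
tcp_pos: [0.4297, 0.1458, 0.25]
tcp_rot: [3.141, 0.001, 2.861]
force: [0.5, -0.6, -0.2]
finger_gap: 0.994
grasp_force: 0.0
```

Request:
{"fn": "play_rows", "kwargs": {
  "rows": [
    [[0,0,0,-0.024,-0.041,0,0.085],[0,0,0,-0.048,-0.082,0,0.085],[0,0,0,-0.072,-0.123,0,0.085],[0,0,0,-0.096,-0.164,0,0.085],[0,0,0,-0.12,-0.205,0,0.085]]
  ]
}}

```text
clock: 1.6
tcp_pos: [0.486, -0.0843, 0.25]
tcp_rot: [3.141, -0.001, 2.861]
force: [0.1, 0.2, -0.1]
finger_gap: 0.998
grasp_force: 0.0
```

Request:
{"fn": "play_rows", "kwargs": {
  "rows": [
    [[0,0,0,-0.024,-0.042,0,0.085],[0,0,0,-0.047,-0.084,0,0.085],[0,0,0,-0.047,-0.084,0.03,0.085],[0,0,0,-0.047,-0.084,0.06,0.085],[0,0,0,-0.047,-0.084,0.08,0.085]]
  ]
}}

```text
clock: 2.1
tcp_pos: [0.5069, -0.1763, 0.1677]
tcp_rot: [3.141, -0.003, 2.86]
force: [-0.7, 0.5, 0.6]
finger_gap: 0.995
grasp_force: 0.0
```

```bash
python3 - <<'E'
from h import *
s=bot.get_state();print(s['tcp_pos'],s['q'])
I=bot.grab_frame('scene')[:,:,::-1];J=bot.grab_frame('top')[:,:,::-1]
cv2.imwrite('pics/s1.png',I);cv2.imwrite('pics/t1.png',J)
cv2.imwrite('pics/c1.png',np.hstack([cv2.resize(np.ascontiguousarray(X[y:y+130,x:x+110]),None,fx=3.6,fy=3.6) for X,x,y in((I,355,220),(J,345,155))]))
E
```

```text
[ 0.50685892 -0.17626777  0.16771764] [-4.53006174e-01  3.41176579e-01 -1.89381238e-01  1.04348877e+00
  1.66520325e-04 -1.71904426e-01]
```

View pics/c1.png

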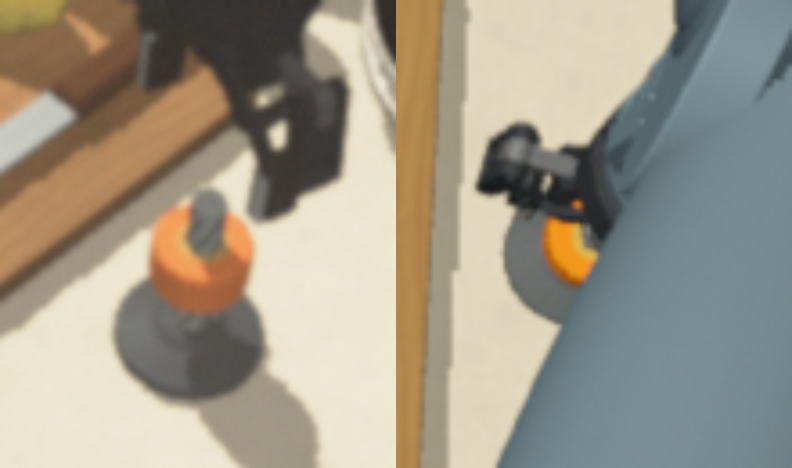

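Fingers straddle the rod at scene crop (148,70) and (275,210), and their midpoint lies over the rod. I'll descend and close.

Request:
{"fn": "play_rows", "kwargs": {
  "rows": [
    [[0,0,0,-0.002,0,0.03,0.085],[0,0,0,-0.002,0,0.06,0.085],[0,0,0,-0.002,0,0.08,0.085],[0,0,0,-0.002,0,0.092,0.085],[0,0,0,-0.002,0,0.092,0.085]]
  ]
}}

```text
clock: 2.7
tcp_pos: [0.5093, -0.1762, 0.0776]
tcp_rot: [3.141, -0.002, 2.862]
force: [0.3, 0.3, -0.2]
finger_gap: 0.995
grasp_force: 0.0
```

Request:
{"fn": "play_rows", "kwargs": {
  "rows": [
    [[0,0,0,0,0,0,0.07],[0,0,0,0,0,0,0.06],[0,0,0,0,0,0,0.056],[0,0,0,0,0,0,0.053],[0,0,0,0,0,0,0.051]]
  ]
}}

```text
clock: 3.2
tcp_pos: [0.5103, -0.1768, 0.0787]
tcp_rot: [-3.142, 0.001, 2.862]
force: [-0.4, 0.1, -0.3]
finger_gap: 0.598
grasp_force: 0.0
```

```bash
python3 - <<'E'
from h import *
s=bot.get_state()
for k in('clock','tcp_pos','tcp_rot','force','ft_torque','finger_gap','grasp_force'):print(k,s[k])
E
```

```text
clock 3.2
tcp_pos [ 0.51032706 -0.17683447  0.07874188]
tcp_rot [-3.14153327e+00  8.34597588e-04  2.86177743e+00]
force [-0.35714495  0.11365786 -0.30073705]
ft_torque [ 0.02206739 -0.0230857  -0.00923993]
finger_gap 0.5975402610720468
grasp_force 0.0
```

Request:
{"fn": "play_rows", "kwargs": {
  "rows": [
    [[0,0,0,0,0,0,0.049],[0,0,0,0,0,0,0.047],[0,0,0,0,0,0,0.04],[0,0,0,0,0,0,0.03],[0,0,0,0,0,0,0.03]]
  ]
}}

```text
clock: 3.7
tcp_pos: [0.5102, -0.1772, 0.0789]
tcp_rot: [-3.141, 0.001, 2.861]
force: [-1.4, -0.9, 5.2]
finger_gap: 0.559
grasp_force: 60.7
```

```bash
python3 - <<'E'
from h import *
s=bot.get_state()
for k in('clock','tcp_pos','tcp_rot','force','ft_torque','finger_gap','grasp_force'):print(k,s[k])
E
```

```text
clock 3.7
tcp_pos [ 0.51020401 -0.1772128   0.07892461]
tcp_rot [-3.14061406e+00  7.96504857e-04  2.86142856e+00]
force [-1.43713839 -0.87689475  5.21593844]
ft_torque [-0.2346462   0.30586794 -0.0033591 ]
finger_gap 0.5587169060413235
grasp_force 60.66883563995361
```

Request:
{"fn": "play_rows", "kwargs": {
  "rows": [
    [[0,0,-3,0,0,-0.001,0.03],[0,0,-6,0,0,-0.0021,0.03],[0,0,-9,0,0,-0.0031,0.03],[0,0,-12,0,0,-0.0042,0.03],[0,0,-15,0,0,-0.0052,0.03]]
  ]
}}

```text
clock: 4.2
tcp_pos: [0.5102, -0.1773, 0.0841]
tcp_rot: [-3.14, 0.001, 3.125]
force: [-1.2, -1.7, 5.3]
finger_gap: 0.551
grasp_force: 60.8
```

Request:
{"fn": "play_rows", "kwargs": {
  "rows": [
    [[0,0,-4,0,0,-0.0014,0.03],[0,0,-8,0,0,-0.0028,0.03],[0,0,-12,0,0,-0.0042,0.03],[0,0,-16,0,0,-0.0056,0.03],[0,0,-20,0,0,-0.007,0.03]]
  ]
}}

```text
clock: 4.7
tcp_pos: [0.5102, -0.1773, 0.0911]
tcp_rot: [-3.14, 0.0, -2.809]
force: [-1.2, -2.3, 3.9]
finger_gap: 0.555
grasp_force: 60.8
```

Request:
{"fn": "play_rows", "kwargs": {
  "rows": [
    [[0,0,-4,0,0,-0.0014,0.03],[0,0,-8,0,0,-0.0028,0.03],[0,0,-12,0,0,-0.0042,0.03],[0,0,-16,0,0,-0.0056,0.03],[0,0,-20,0,0,-0.007,0.03]]
  ]
}}

```text
clock: 5.2
tcp_pos: [0.5103, -0.1774, 0.0981]
tcp_rot: [-3.14, -0.0, -2.46]
force: [-2.5, -2.1, 3.2]
finger_gap: 0.553
grasp_force: 60.9
```

```bash
python3 - <<'E'
from h import *
s=bot.get_state()
for k in('clock','tcp_pos','tcp_rot','force','ft_torque','finger_gap','grasp_force'):print(k,s[k])
I=bot.grab_frame('scene')[:,:,::-1]
cv2.imwrite('pics/s2.png',I)
cv2.imwrite('pics/c2.png',cv2.resize(np.ascontiguousarray(I[220:340,345:485]),None,fx=5,fy=5,interpolation=2))
E
```

```text
clock 5.2
tcp_pos [ 0.51025513 -0.17740781  0.09808087]
tcp_rot [-3.14014105e+00 -4.30149372e-04 -2.45969667e+00]
force [-2.4755355  -2.07965423  3.17259879]
ft_torque [-0.40332049  0.20251958 -0.25138836]
finger_gap 0.5530913671160819
grasp_force 60.85243463516235
```

View pics/c2.png

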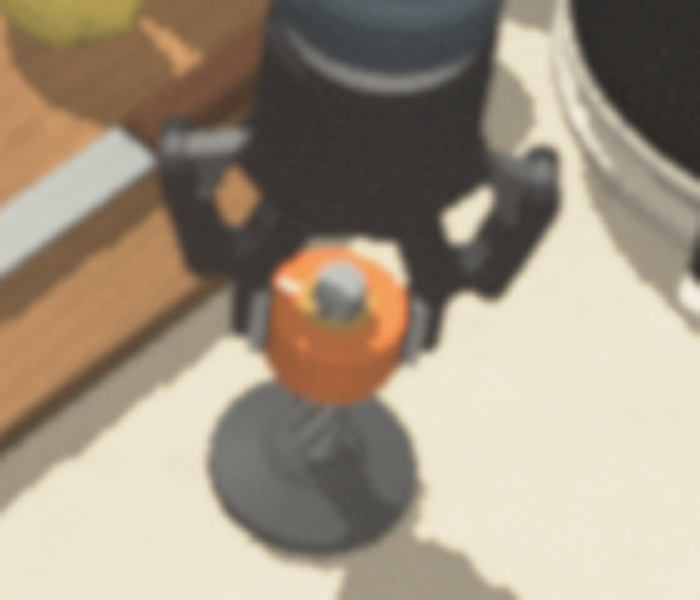

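The collar rose with the grip: its top sits near crop (340,270) with the white line at left, and it is about 19.2 mm up. I'll finish the last 1.6 mm and release.

Request:
{"fn": "play_rows", "kwargs": {
  "rows": [
    [[0,0,-2,0,0,-0.0007,0.03],[0,0,-4,0,0,-0.0014,0.03],[0,0,-4.6,0,0,-0.0016,0.03],[0,0,-4.6,0,0,-0.0016,0.03],[0,0,-4.6,0,0,-0.0016,0.03]]
  ]
}}

```text
clock: 5.75
tcp_pos: [0.5103, -0.1774, 0.0996]
tcp_rot: [-3.14, -0.001, -2.383]
force: [-2.1, -3.3, 5.0]
finger_gap: 0.554
grasp_force: 61.2
```

Request:
{"fn": "play_rows", "kwargs": {
  "rows": [
    [[0,0,0,0,0,0,0.05],[0,0,0,0,0,0,0.06],[0,0,0,0,0,0,0.085],[0,0,0,0,0,0,0.085],[0,0,0,0,0,-0.02,0.085]]
  ]
}}

```text
clock: 6.25
tcp_pos: [0.5078, -0.1753, 0.1165]
tcp_rot: [3.135, -0.002, -2.381]
force: [-0.8, 0.4, -0.9]
finger_gap: 0.996
grasp_force: 0.0
```

Request:
{"fn": "play_rows", "kwargs": {
  "rows": [
    [[0,0,0,0,0,-0.04,0.085],[0,0,0,0,0,-0.08,0.085],[0,0,0,0,0,-0.12,0.085],[0,0,0,0,0,-0.15,0.085],[0,0,0,0,0,-0.15,0.085]]
  ]
}}

```text
clock: 6.75
tcp_pos: [0.5124, -0.1775, 0.2739]
tcp_rot: [-3.134, 0.003, -2.381]
force: [-0.0, -0.4, -0.7]
finger_gap: 0.998
grasp_force: 0.0
```

```bash
python3 - <<'E'
from h import *
I=np.mean([bot.grab_frame('scene')[:,:,::-1].astype(float) for _ in range(4)],0).astype(np.uint8)
cv2.imwrite('pics/s3.png',I)
def go(nm,S,box,fns,a,side):
    for th,fn in fns:
        c,k=contour(S,box,fn); T,B=arcs('scene',k,np.array(a)); T=np.array(T)[side];B=np.array(B)
        print(nm,th,'top',np.nanmedian(T*1e3).round(1),'bot',np.nanmedian(B*1e3).round(1),'avg',((np.nanmedian(T)+np.nanmedian(B)+.028)*500).round(1)); 
    return cv2.resize(c,(400,400))
o=[go('black',I,(235,158,40,35),[(t,(lambda t:lambda c:c[:,:,2]<t)(t)) for t in(130,170,205,150)],[.4923,.2358],slice(6,12)),
go('orange',I,(390,258,44,44),[(t,(lambda t:lambda c:c[:,:,2]-c[:,:,0]>t)(t)) for t in(40,60,80,50)],[.5111,-.1779],slice(0,12))]
cv2.imwrite('pics/c3.png',np.hstack(o))
E
```

```text
black 130 top 102.9 bot 83.1 avg 107.0
black 170 top 104.7 bot 81.1 avg 106.9
black 205 top 106.4 bot 79.4 avg 106.9
black 150 top 104.0 bot 82.1 avg 107.0
orange 40 top 107.7 bot 78.1 avg 106.9
orange 60 top 106.0 bot 80.0 avg 107.0
orange 80 top 104.6 bot 82.2 avg 107.4
orange 50 top 106.7 bot 79.0 avg 106.8
```

View pics/c3.png

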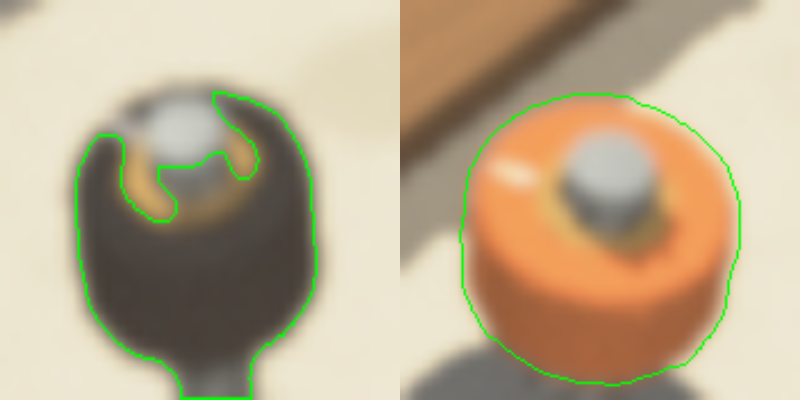

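```bash
python3 -c "
from rig import bot
print(bot.job_done())"
```

```text
the job is handed in; nothing more can be done
None
```

The orange collar was screwed up about 20.8 mm and let go with its top at about 107 mm, level with the black collar to within about 0.5 mm by camera; the black collar was left alone and the job is handed in.

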